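# Set the pour-over stand to height and clamp it

### The arm

A 6-joint arm with a two-finger parallel gripper is mounted at the origin on a cart in front of the work surface, level with it; the furniture and walls round the work are solid. World frame = base frame: x ahead of the robot, y to its left, z up, the work surface at z = 0. Lengths are in mm, angles in rad, forces in N, time in s.
With the tool pointing down it reaches from about 300 to 775 mm from the base axis. Payload 14.6 kg.
Tool frame: the origin (TCP) lies on the centre line of the jaws, within the pads' length; the fingertips stand 19 mm ahead of it and the grasp point (between the pads) is the TCP (bot.tip_reach is the distance from the TCP to the fingertips, in mm); z points along the fingers, y is the line along which they close (so a half turn about z gives the same grasp; the last joint's range is limited). The gripper opens to 85 mm and grips with 20 to 120 N. Pads are 22 mm wide; open, the fingers measure 114 mm over their backs; the gripper's body (76 mm by 85 mm) begins 54 mm behind the grasp point. The pads swing forward as they close: fully open they stand 13 mm farther back than shut.
Start: joints at [-1.393, 0.3, 1.521, -0, 1.321, -0.067], TCP at [133.293, -533.594, 223.981] pointing down, gripper open.
Joint ranges: [-3.03, 3.03], [-0.79, 2.21], [0.23, 2.52], [-1.04, 4.18], [0, 3.07], [-2.55, 2.55]. Speed limits (rad/s): [2.22, 2.22, 2.57, 3.14, 3.14, 3.14].

### API

Orientations are given as a unit quaternion [w, x, y, z].
In Python, from rig import bot gives the robot as it stands. Calls block until the motion is done:
- bot.move_to(position, orientation): joint-space move of the TCP to a pose.
- bot.servo_line(position, attitude=None, speed=150, until_force=None): straight line of the TCP; attitude=None keeps the orientation; speed is the mean speed in mm/s. With until_force (N) it stops when the force on the tool has changed by that much, and returns True; else False.
- bot.move_joints(angles): joint-space move.
- bot.move_gripper(opening, grip_force=None): finger opening in mm; grip_force is the grip in N (None keeps the last); returns when the fingers have stopped.
- bot.dwell(seconds).
- bot.ik(position, orientation): joint angles nearest the present ones, or None.
- bot.read_state(): the state.
- bot.read_camera(name): name is "side" or "top" or "wrist"; returns a dict with "image" (400x640x3 uint8, blue, green, red), "depth" (400x640 float32, mm along the optical axis (not along the pixel's ray), 0 where there is no reading), "fovy" (degrees; the focal length in pixels is half the picture's height over the tangent of half this angle, whatever the lens; pixels are square), "cx", "cy" (the principal point, pixels), "k1" (the pictures are not rectified: a ray, as slopes to the right and down, at radius r is drawn at 1 + k1 r^2 times it, then the intrinsics apply), "eye" and "attitude" of the camera in the world; the wrist camera has in their place "mount" (4x4, takes a point from camera to tool coordinates, whose origin is the TCP and whose axes are the flange's). Camera axes: x right, y down, z forward; pixel columns grow to the right and rows downward; lengths in mm; the calibration is good to about 2 mm. A picture is of the moment at which its call begins: read the wrist's pose just before it.
A pose or a line that the arm cannot do raises bot.MotionError and nothing moves.
- bot.finish_job(): hands the job in; it is judged then, once.
The state is a dict: "clock": time; "joint_positions": joint angles; "qvel": joint speeds; "effort": joint torques, N m; "ee_pos": TCP position; "tool_rot": TCP orientation; "ft_force": force on the tool from outside, world axes, zero at the start; "moment": the same for the moment, N m; "grip_width": finger opening in mm; "grip_force": force on a finger pad.
Only numpy, scipy, OpenCV 4.12 (cv2) and the standard library are available. Lean on these libraries where they do the work, as an engineer would, in place of code of your own. Each camera call takes 0.05 s, during which the arm holds its last target. There are 200 camera calls.

### The job

Get the pour-over coffee stand ready for a tall cup: pick up the white dripper and seat it upright in the ring of the stand's sliding arm. Then pinch the arm by its black handle and red cam lever together, squeezing only part way so that the cam does not bite yet, raise it until the top of the collar is level with the lower edge of the red band on the post, and, holding it at that mark, squeeze the lever fully closed. Finish while still holding handle and lever pinched together at the mark - do not let go, as I shall test the clamp before trusting it - and leave the other things on the worktop where they are.

Things in the scene. Friction and masses are not known exactly. Their poses are not given: they have to be found in the camera images.
- stand: Pour-over stand, fixed to the worktop: wooden base plate 190 x 226 mm, 18 mm thick, with an upright steel post 14 mm thick (black cap, top at 261 mm). Origin on the worktop under the post's axis; z up. In its own axes the base reaches from x -65 to +125 mm and from y -61 to +165 mm. A slotted steel drip tray is let into the base under the arm's ring.
- band: Red tape band 6 mm high round the post, the height mark. Origin on the post's axis at the band's LOWER edge, 140 to 185 mm above the worktop, above the arm's collar at the start. It is flush with the post and does not stop the arm.
- carrier (a joint): Height of the sliding aluminium arm, m: 0 = on its lower stop (collar top 118 mm above the worktop), at most 0.115. 0.28 kg with its lever; drops to the stop if let go with the lever open. A collar (33 mm across, 44 mm high) round the post; from it a fixed black handle reaches towards the robot with the red lever beside it, and a bar leads back and left to an open ring.
- swing (a joint): Free swing of the arm about the post, rad, positive counter-clockwise seen from above, -0.5 to 0.5, 0.1 Nm friction: when handle and lever are pinched, the arm swings by itself to centre between the fingers.
- lever (a joint): Red cam lever, rad: 0 = fully open, 0.42 = closed (hard stop). Closing swings its tip sideways towards the black handle. It is stiff (11 N at the grip) and stays where left, so handle and lever pinched together lift by friction. Width across both at the grip points: 63 mm open, 51 at 0.14, 45 at 0.2, 26 closed. Up to 0.2 the arm slides freely; from 0.27 the cam presses on the post and clamps it.
- collar_top (a point): Centre of the top face of the arm's collar, on the post's axis: to be level with the lower edge of the band.
- ring_seat (a point): Centre of the arm's ring at its top face. The ring is 92 mm across outside, 68 mm inside, 10 mm thick, its centre 105 mm from the post's axis. The origin's axes are the arm's: z up, the handle points along -x, the lever lies on the -y side of it.
- handle_grip (a point): Point on the outer (+y) side face of the black handle, 88 mm from the post's axis, at mid height (bar 12 mm thick, 24 mm high, its end 118 mm from the post's axis). Its axes are the arm's: the handle points along -x.
- lever_grip (a point): Point on the outer side face of the red lever (bar 11 mm thick, 22 mm high, ends 35 mm beyond), 88 mm from its pin and at the height of handle_grip; pinch here and at handle_grip, fingers closing along the arm's y axis.
- dripper: White ceramic dripper cone, 0.17 kg, 88 mm high, 106 mm across the rim, with a handle. Origin at the centre of the underside of its foot; z up; the handle points along +x. The foot tapers from 52 mm across at the bottom to 60 mm under a flange 86 mm across; the flange's underside, 26 mm above the foot, rests on the ring, with the foot hanging through it.
- dripper_flange (a point): Centre of the underside of the dripper's flange, 26 mm above the foot's underside.
- dripper_handle (a point): Middle of the upright grip of the dripper's handle, 74 mm from its axis and 66 mm above the foot; the grip is 12 mm thick across (along the dripper's y), 13 mm deep and 42 mm high. Pinch it across its thickness from above.
- mug: Cream mug with a pink stripe, 79 mm across (114 mm with its handle), 96 mm high, origin under its middle. Leave it.
- egg_timer: Red and cream egg timer, 66 mm across, 64 mm high. Leave it.
- teaspoon: Steel teaspoon, 132 mm long, lying flat. Leave it.
Not all that is in view belongs to the job. Leave any yellow look-alike of the dripper alone.

How it is judged:
By the outcome, as a careful person would: the job done as asked, in the order asked, and still so for the second after the job is handed in, while the arm keeps its last pose, push and grip.
It also fails if it takes over 72 s, if anything falls off the work surface, if the arm or the gripper's body presses on something with over 40 N, if the wrist force passes 120 N, or if a joint passes its speed limit or range.

## Working session

There is one attempt and no reset: what is moved stays moved. The work goes in short steps, each a Python script; the robot and the scene stay as the last script left them, time stands still between calls to the robot, and variables do not carry over. Pictures are saved under pics/ and viewed, at most 10 in all, crops included, and the job is handed in when it is done.

```bash
ls; mkdir -p pics; cat > h.py <<'E'
import numpy as np, cv2
from scipy.spatial.transform import Rotation as R
from rig import bot
def rot(q): return R.from_quat(np.r_[q[1:],q[0]]).as_matrix()
def quat(m):
    q=R.from_matrix(m).as_quat(); return np.r_[q[3],q[:3]]
def down(yaw):  # tool z down, tool y (closing) along world angle yaw
    y=np.array([np.cos(yaw),np.sin(yaw),0]); z=np.array([0,0,-1.]); x=np.cross(y,z)
    return quat(np.c_[x,y,z])
def cloud(name,save=None):
    s=bot.read_state(); c=bot.read_camera(name)
    d=c["depth"]; h,w=d.shape; f=h/2/np.tan(np.radians(c["fovy"])/2)
    u,v=np.meshgrid(np.arange(w),np.arange(h))
    K=np.array([[f,0,c["cx"]],[0,f,c["cy"]],[0,0,1.]])
    p=cv2.undistortPoints(np.stack([u,v],-1).reshape(-1,1,2).astype(float),K,np.array([c["k1"],0,0,0,0.]),).reshape(h,w,2)
    P=np.dstack([p*d[...,None],d])
    if "mount" in c:
        M=np.array(c["mount"]); P=P@M[:3,:3].T+M[:3,3]
        A=rot(s["tool_rot"]); e=np.array(s["ee_pos"])
    else:
        A=rot(c["attitude"]); e=np.array(c["eye"])
    P=P@A.T+e; P[d==0]=np.nan
    if save: cv2.imwrite(save,c["image"]); np.savez(save[:-3]+"npz",P=P,im=c["image"])
    return P,c
E
python3 - <<'E'
from h import *
for n in("top","side"):
    P,c=cloud(n,f"pics/{n}0.png"); print(n,c["eye"],c["attitude"],c["fovy"],c["k1"])
s=bot.read_state(); print(s)
E
```

```text
pics
top [ 343.99670203   24.62658107 1400.72267889] [ 0.04875846 -0.6958596   0.71478155 -0.04989354] 43.43617558827032 -0.09115024033648608
side [  -70.70936632 -1024.53976213   703.07005288] [-0.50578815  0.82359912 -0.21373379  0.14205882] 52.195466799302935 -0.1071544243945306
{'clock': 0.1, 'joint_positions': array([-1.39259084e+00,  3.00382937e-01,  1.52149486e+00,  1.24748854e-05,
        1.32068213e+00, -6.65935783e-02]), 'qvel': array([ 0.00040299, -0.00023732, -0.00372882,  0.00025246,  0.00089817,
        0.00051066]), 'effort': array([ 2.54324121e-03, -5.44378817e+01, -3.62369835e+01, -6.87422403e-05,
        3.02961686e-03, -8.98699227e-06]), 'ee_pos': array([ 133.26631663, -533.40163951,  223.50615184]), 'tool_rot': array([-4.83220811e-04,  9.92518598e-01,  1.22092586e-01, -2.09425931e-05]), 'ft_force': array([ 0.33265629,  0.58460735, -0.12348854]), 'moment': array([0.01785263, 0.01342328, 0.02934753]), 'grip_force': 0.0, 'grip_width': 85.53863964231525}
```

View pics/top0.png

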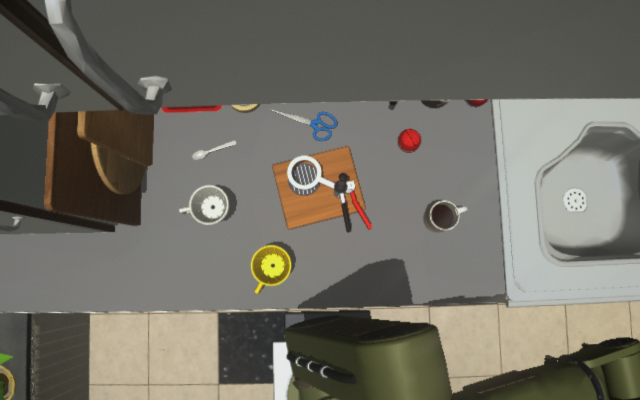

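View pics/side0.png

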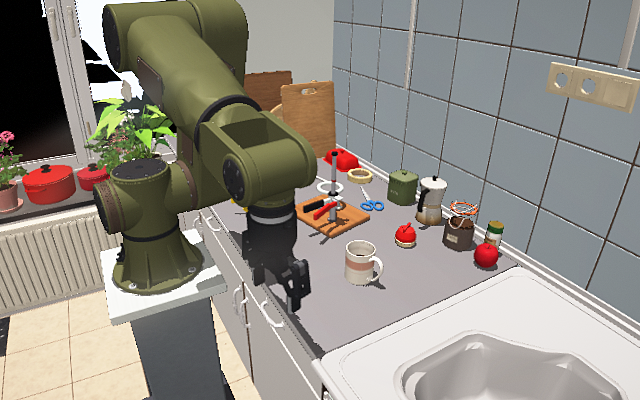

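Top: white dripper at (209,205), its handle at (184,210); yellow one at (271,266). Ring at (304,175), post near (345,183), handle and lever ends at (349,230) and (370,228). Now 3D estimates and an enlarged crop.

```bash
python3 - <<'E'
import numpy as np,cv2
z=np.load("pics/top0.npz");P=z["P"];im=z["im"]
cv2.imwrite("pics/crop0.png",cv2.resize(im[130:260,170:390],None,fx=3.6,fy=3.6,interpolation=cv2.INTER_CUBIC))
for n,(u,v) in dict(drip_c=(209,205),dh1=(183,210),dh2=(187,209),cap=(342,179),cap2=(346,186),hend=(348,226),hroot=(345,205),lend=(368,224),lroot=(355,197),ringR=(319,170),cup=(410,90),cup2=(200,80),boards=(110,140)).items(): print(n,P[v,u].round(0))
# dripper rim fit
Z=P[...,2]; sub=np.zeros(Z.shape,bool); sub[180:232,175:235]=1
m=sub&(Z>80)&(Z<95); 
pts=P[m][:,:2].astype(np.float32); (c,r)=cv2.minEnclosingCircle(pts); print("rim+h",c,r,np.nanmax(Z[sub]))
from scipy.optimize import least_squares
def ring(Q,r0): 
    f=least_squares(lambda t:np.hypot(Q[:,0]-t[0],Q[:,1]-t[1])-t[2],[*np.median(Q,0),r0],loss='soft_l1',f_scale=2); return f.x
print(ring(pts,51), len(pts))
sub[:]=0; sub[150:200,283:328]=1
m=sub&(Z>85)&(Z<125); print("ring z",np.median(Z[m]),ring(P[m][:,:2],40),m.sum())
E
```

```text
drip_c [528. 324.  35.]
dh1 [510. 383.  84.]
dh2 [512. 373.  83.]
cap [549. -33. 263.]
cap2 [556. -50. 120.]
hend [454. -52. 108.]
hroot [508. -46. 113.]
lend [ 458. -104.  107.]
lroot [530. -73. 104.]
ringR [606.  19.  92.]
cup [ 472.  -45. 1052.]
cup2 [ 471.  101. 1082.]
boards [665. 523. 240.]
rim+h (519.9769287109375, 329.3112487792969) 66.16763305664062 93.95871807548178
[521.34468688 315.02592504  49.03029853] 339
ring z 90.49932971462613 [600.41514553  57.91689091  40.7557328 ] 464
```

View pics/crop0.png

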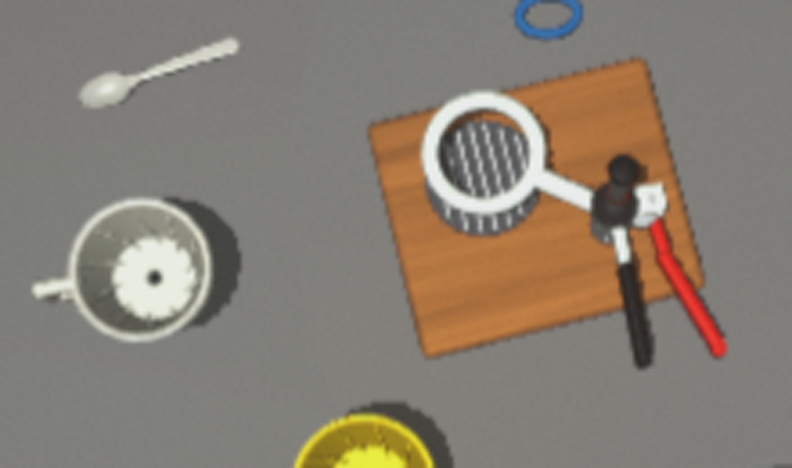

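The dripper's axis is near (521,316) with the handle pointing to +y. The ring is near (600,58) and the arm yaw is about +6°. I'll check the wrist camera mount and then take close looks.

```bash
python3 - <<'E'
from h import *
c=bot.read_camera("wrist"); print(np.round(c["mount"],3),c["fovy"],c["cx"],c["cy"],c["k1"],bot.tip_reach)
# tilted view: tool z forward and down by a; closing along y
def tilt(a,yaw=0):
    z=np.array([np.cos(a)*np.cos(yaw),np.cos(a)*np.sin(yaw),-np.sin(a)]); y=np.array([-np.sin(yaw),np.cos(yaw),0])
    return quat(np.c_[np.cross(y,z),y,z]), quat(np.c_[-np.cross(y,z),-y,z])
for a in (0.3,0.6,0.9):
  for q in tilt(a,-0.1):
    for p in ([330,-50,220],[330,-50,300],[300,-40,350]): 
        j=bot.ik(p,q); print(a,p,None if j is None else np.round(j,2))
for yw in(np.pi/2,-np.pi/2,0,np.pi): 
    for p in([510,388,66],[460,-60,98],[590,130,135],[460,-60,400]): print(yw,p,np.round(bot.ik(p,down(yw)),2) if bot.ik(p,down(yw)) is not None else None)
E
```

```text
[[-0.00000e+00 -9.58000e-01 -2.85000e-01  7.17450e+01]
 [ 1.00000e+00 -0.00000e+00  1.00000e-03  1.07000e-01]
 [-1.00000e-03 -2.85000e-01  9.58000e-01 -1.49382e+02]
 [ 0.00000e+00  0.00000e+00  0.00000e+00  1.00000e+00]] 66.99473931749755 326.8167257428307 198.12483336426675 -0.036456594340857344 19.0
0.3 [330, -50, 220] None
0.3 [330, -50, 300] None
0.3 [300, -40, 350] None
0.3 [330, -50, 220] None
0.3 [330, -50, 300] None
0.3 [300, -40, 350] None
0.6 [330, -50, 220] None
0.6 [330, -50, 300] None
0.6 [300, -40, 350] None
0.6 [330, -50, 220] None
0.6 [330, -50, 300] None
0.6 [300, -40, 350] None
0.9 [330, -50, 220] [-0.4  -0.64  2.44  0.29  0.71 -2.03]
0.9 [330, -50, 300] [-0.4  -0.7   2.29  0.24  0.92 -1.95]
0.9 [300, -40, 350] None
0.9 [330, -50, 220] [-0.4  -0.64  2.44  0.29  0.71  1.11]
0.9 [330, -50, 300] [-0.4  -0.7   2.29  0.24  0.92  1.19]
0.9 [300, -40, 350] None
1.5707963267948966 [510, 388, 66] [ 0.59  0.66  1.38 -0.    1.1  -0.98]
1.5707963267948966 [460, -60, 98] [-0.21  0.27  1.89 -0.    0.99 -1.78]
1.5707963267948966 [590, 130, 135] [ 0.16  0.5   1.46 -0.    1.19 -1.41]
1.5707963267948966 [460, -60, 400] [-0.21  0.03  1.43 -0.    1.68 -1.78]
-1.5707963267948966 [510, 388, 66] [ 0.59  0.66  1.38 -0.    1.1   2.16]
-1.5707963267948966 [460, -60, 98] [-0.21  0.27  1.89 -0.    0.99  1.36]
-1.5707963267948966 [590, 130, 135] [ 0.16  0.5   1.46 -0.    1.19  1.73]
-1.5707963267948966 [460, -60, 400] [-0.21  0.03  1.43 -0.    1.68  1.36]
0 [510, 388, 66] [ 0.59  0.66  1.38 -0.    1.1   0.59]
0 [460, -60, 98] [-0.21  0.27  1.89 -0.    0.99 -0.21]
0 [590, 130, 135] [ 0.16  0.5   1.46 -0.    1.19  0.16]
0 [460, -60, 400] [-0.21  0.03  1.43 -0.    1.68 -0.21]
3.141592653589793 [510, 388, 66] [ 0.59  0.66  1.38 -0.    1.1  -2.55]
3.141592653589793 [460, -60, 98] None
3.141592653589793 [590, 130, 135] None
3.141592653589793 [460, -60, 400] None
```

```bash
cat >> h.py <<'E'
def tilt(a,yaw=0):
    z=np.array([np.cos(a)*np.cos(yaw),np.cos(a)*np.sin(yaw),-np.sin(a)]); y=np.array([-np.sin(yaw),np.cos(yaw),0])
    return quat(np.c_[np.cross(y,z),y,z])
E
python3 - <<'E'
from h import *
bot.move_to([330,-50,220],tilt(0.9,-0.0))
P,c=cloud("wrist","pics/w1.png")
cv2.imwrite("pics/w1b.png",cv2.resize(c["image"],(800,500),interpolation=cv2.INTER_CUBIC))
print(bot.read_state()["clock"],bot.read_state()["ee_pos"])
E
```

```text
2.1167 [330.18117656 -50.37069938 220.19475146]
```

View pics/w1b.png

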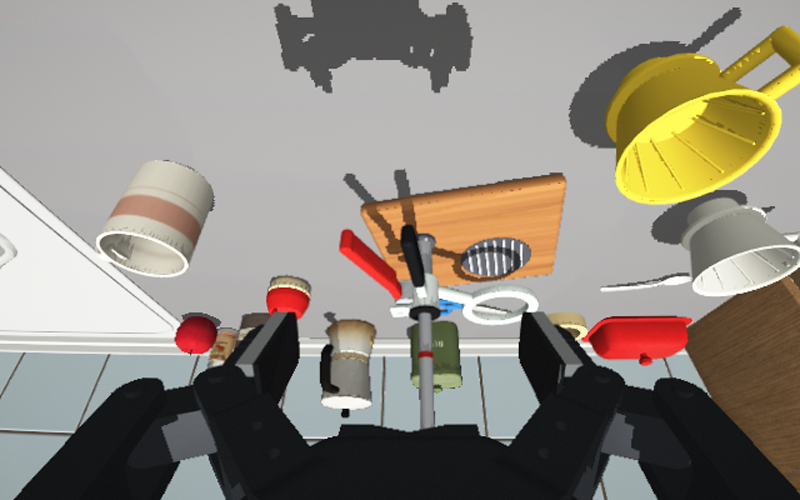

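The view is upside down: post at column ~425, collar top near (425,312), red band near (427,354), ring near (500,304), handle end (408,232), lever end (345,240). Next I'll measure those numerically.

```bash
python3 - <<'E'
import numpy as np,cv2
z=np.load("pics/w1.npz");P=z["P"];im=z["im"].astype(int)
cv2.imwrite("pics/w1c.png",cv2.resize(z["im"][175:300,270:440],None,fx=4.7,fy=4.7,interpolation=cv2.INTER_CUBIC))
for v in range(236,296,1):
    u=341; print(v,im[v,u],P[v,u].round(1),P[v,u+1].round(1))
E
```

```text
236 [223 229 223] [540.2 -32.  101.6] [538.5 -30.8 102.5]
237 [216 223 215] [539.6 -32.1 103.4] [539.7 -30.8 103.3]
238 [202 208 200] [539.8 -32.1 104.8] [539.6 -30.8 104.9]
239 [202 208 200] [539.  -32.2 106.7] [538.3 -30.9 107. ]
240 [201 209 200] [539.4 -32.2 107.9] [539.1 -30.9 108.1]
241 [201 209 201] [538.3 -32.3 110. ] [539.4 -30.9 109.4]
242 [199 205 198] [539.1 -32.3 111.1] [539.6 -31.  110.8]
243 [168 174 167] [539.5 -32.3 112.3] [539.8 -31.  112.2]
244 [91 94 89] [539.2 -32.4 113.9] [539.5 -31.1 113.8]
245 [24 22 23] [537.5 -32.5 116.2] [538.5 -31.2 115.7]
246 [29 27 27] [538.6 -32.5 117.1] [538.4 -31.2 117.2]
247 [35 33 34] [539.1 -32.5 118.3] [539.1 -31.2 118.3]
248 [34 30 33] [542.7 -32.4 118. ] [542.1 -31.1 118.3]
249 [47 44 45] [546.2 -32.2 117.8] [545.8 -30.9 118. ]
250 [110 107 106] [548.2 -32.2 118.3] [546.1 -30.9 119.3]
251 [150 148 146] [549.  -32.2 119.4] [548.8 -30.8 119.5]
252 [149 148 146] [549.8 -32.2 120.4] [548.5 -30.9 121. ]
253 [149 148 146] [547.9 -32.3 122.8] [549.8 -30.9 121.9]
254 [150 148 147] [548.2 -32.3 124.1] [551.  -30.8 122.8]
255 [149 148 146
[... 1658 characters left out ...]
4. ]
284 [ 25  29 141] [547.2 -33.4 164.9] [547.9 -32.1 164.7]
285 [ 97  98 159] [546.9 -33.5 166.3] [547.6 -32.2 166.1]
286 [142 141 155] [549.1 -33.4 166.8] [548.3 -32.2 167.1]
287 [151 149 146] [548.2 -33.5 168.4] [549.1 -32.2 168.1]
288 [151 150 147] [547.  -33.6 170. ] [548.  -32.3 169.7]
289 [152 151 148] [547.4 -33.6 171.1] [549.6 -32.2 170.5]
290 [151 150 148] [546.4 -33.6 172.7] [547.9 -32.3 172.3]
291 [150 149 147] [548.8 -33.6 173.2] [548.4 -32.4 173.3]
292 [150 149 147] [548.2 -33.6 174.6] [548.2 -32.4 174.6]
293 [151 149 147] [547.6 -33.7 176. ] [548.5 -32.4 175.8]
294 [151 150 148] [549.6 -33.6 176.7] [547.3 -32.5 177.4]
295 [151 149 147] [547.8 -33.7 178.5] [548.  -32.5 178.4]
```

View pics/w1c.png

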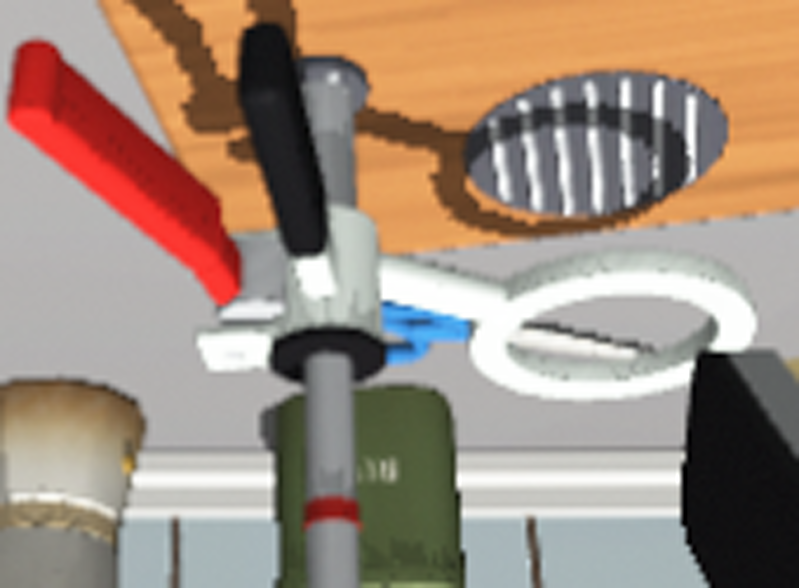

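```bash
python3 - <<'E'
from h import *
from scipy.optimize import least_squares
z=np.load("pics/w1.npz");P=z["P"];im=z["im"].astype(int);Z=P[...,2]
b=np.zeros(Z.shape,bool); b[225:262,368:432]=1
m=b&(Z>75)&(Z<100)&(im.min(-1)>130)
print("ring zs",np.percentile(Z[m],[5,50,90,98]))
m&=Z>np.percentile(Z[m],90)-3; Q=P[m][:,:2]
Q=Q[np.hypot(*(Q-[600,58]).T)<55]
f=least_squares(lambda t:np.hypot(Q[:,0]-t[0],Q[:,1]-t[1])-40,[600,58],loss='soft_l1',f_scale=3); print("ring",f.x,len(Q),np.hypot(*(f.x-[555,-33.7])))
b[:]=0;b[178:232,318:342]=1; m=b&(im.max(-1)<60)&(Z>70)&(P[...,0]<530)
H=P[m]; print("handle",len(H),H.min(0),H.max(0)); t=H[H[:,2]>np.percentile(H[:,2],60)]
vx=cv2.fitLine(H[:,:2].astype(np.float32),cv2.DIST_HUBER,0,.01,.01).ravel(); print("line",vx,np.degrees(np.arctan2(vx[1],vx[0])))
b[:]=0;b[178:245,270:325]=1; m=b&(im[...,2]>150)&(im[...,0]<80)&(Z>60)
L=P[m]; print("lever",len(L),L.min(0),L.max(0)); vl=cv2.fitLine(L[:,:2].astype(np.float32),cv2.DIST_HUBER,0,.01,.01).ravel(); print(vl,np.degrees(np.arctan2(vl[1],vl[0])))
bot.move_to([430,250,330],down(0.0)) if 0 else None
E
```

```text
ring zs [81.15428569 88.38817543 90.08789687 90.56929282]
ring [597.44532055  58.5678999 ] 647 101.56264367097273
handle 544 [437.11203003 -57.24768589  85.48075332] [520.6205577  -35.14411273 109.04990855]
line [ 9.8078191e-01  1.9510725e-01  4.6244095e+02 -4.7057724e+01] 11.250988
lever 754 [ 442.83782501 -110.96263693   85.69416246] [543.81139232 -58.4072141  107.81471745]
[ 8.8250899e-01  4.7029555e-01  4.8925369e+02 -8.0867737e+01] 28.05348
```

```bash
python3 - <<'E'
from h import *
P=np.load("pics/top0.npz")["P"]
for u,v in((150,115),(152,155),(138,190),(130,160),(112,222),(60,210),(138,225)): print(u,v,P[v,u].round())
bot.move_to([509,380,215],down(np.radians(9)))
P,c=cloud("wrist","pics/w2.png"); print(bot.read_state()["clock"])
Z=P[...,2]; m=(Z>83)&(Z<97)&(c["image"].min(-1)>110)
print(m.sum()); 
from scipy.optimize import least_squares
Q=P[m][:,:2]; near=Q[np.hypot(*(Q-[521,316]).T)<60]
f=least_squares(lambda t:np.hypot(near[:,0]-t[0],near[:,1]-t[1])-51,[521,316],loss='soft_l1',f_scale=1.5); print("rim",f.x,len(near))
h=Q[(np.hypot(*(Q-f.x).T)>62)&(np.hypot(*(Q-f.x).T)<95)]; print("handle",len(h),np.median(h,0),h.min(0),h.max(0)); d=np.median(h,0)-f.x; print(np.degrees(np.arctan2(d[1],d[0])),np.hypot(*d))
E
```

```text
150 115 [794. 499.  26.]
152 155 [680. 496.  10.]
138 190 [579. 532.  15.]
130 160 [647. 526.  98.]
112 222 [487. 593.  43.]
60 210 [481. 575. 363.]
138 225 [480. 534.   4.]
4.475
1786
rim [520.47136836 316.70174172] 1654
handle 107 [508.95735928 387.24743504] [503.91077816 377.76909575] [514.07799317 395.71534537]
99.26971020066956 71.47913857134981
```

View pics/w2.png

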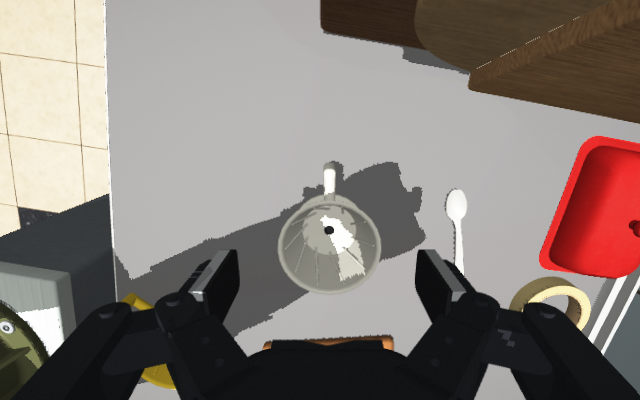

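White dripper centre at about (329,245), its grip at (330,178), with clear space for both fingers. I'll grasp it and lift.

```bash
python3 - <<'E'
from h import *
bot.servo_line([508.7,389,130],speed=150)
bot.servo_line([508.7,389,66],speed=100)
bot.move_gripper(5,80); s=bot.read_state(); print(s["grip_width"],s["grip_force"],s["ft_force"])
bot.servo_line([508.7,389,200],speed=120)
s=bot.read_state(); print(s["clock"],s["grip_width"],s["ft_force"],s["moment"])
g=np.array([508.7,389])+[79,-257.7]
bot.servo_line([*g,200],speed=140)
P,c=cloud("wrist","pics/w3.png"); cloud("top","pics/top3.png")
Z=P[...,2]; from scipy.optimize import least_squares
m=(Z>205)&(Z<240)&(c["image"].min(-1)>100); Q=P[m]; near=Q[np.hypot(*(Q[:,:2]-[599,59]).T)<62]
f=least_squares(lambda t:np.hypot(near[:,0]-t[0],near[:,1]-t[1])-51,[599,59],loss='soft_l1',f_scale=1.5); print("rim",f.x,len(near),np.percentile(near[:,2],[5,50,95]))
A=np.c_[near[:,:2]-f.x,np.ones(len(near))]; print("tilt",np.linalg.lstsq(A,near[:,2],rcond=None)[0])
print(bot.read_state()["clock"])
a=cv2.imread("pics/w3.png"); b=cv2.imread("pics/top3.png")[120:250,260:400]; b=cv2.resize(b,None,fx=3,fy=3)
cv2.imwrite("pics/c3.png",np.hstack([cv2.resize(a[:390],(400,390)),b])[:, :820][:, :800])
E
```

```text
8.850866072459898 78.34467072039843 [1.35787379 0.44408315 1.04647892]
7.9333 8.836692130261552 [-0.21667799  0.71951598 -1.76151262] [0.09424723 0.02194718 0.00710813]
rim [639.70505673 121.7739221 ] 503 [215.20398366 216.78275069 220.79967979]
tilt [ 4.43918751e-02 -2.36645774e-01  2.17455554e+02]
10.1083
```

View pics/c3.png

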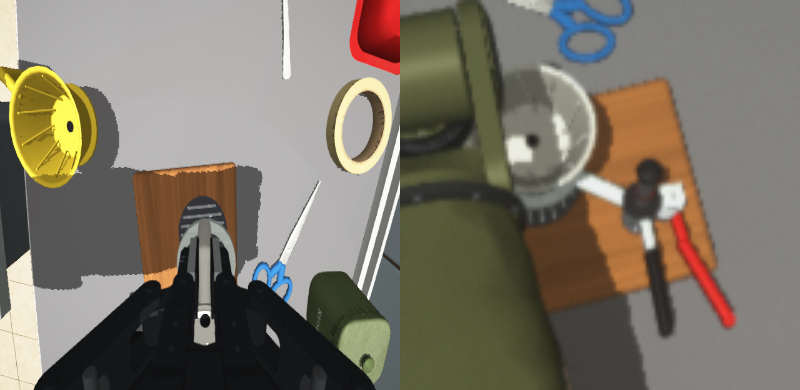

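The dripper is held over the ring. I'll check its tilt and position with the top cloud.

```bash
python3 - <<'E'
from h import *
from scipy.optimize import least_squares
z=np.load("pics/top3.npz");P=z["P"];im=z["im"].astype(int)
def fit(P,im,c0,z0,z1):
    Z=P[...,2]; m=(Z>z0)&(Z<z1)&(im.min(-1)>90)&(im.max(-1)-im.min(-1)<40); Q=P[m]; Q=Q[np.hypot(*(Q[:,:2]-c0).T)<60]
    f=least_squares(lambda t:np.hypot(Q[:,0]-t[0],Q[:,1]-t[1])-51,c0,loss='soft_l1',f_scale=1.5)
    Q=Q[abs(np.hypot(*(Q[:,:2]-f.x).T)-51)<4]
    print(f.x,len(Q),np.percentile(Q[:,2],[5,50,95]),np.linalg.lstsq(np.c_[Q[:,:2]-f.x,np.ones(len(Q))],Q[:,2],rcond=None)[0])
fit(P,im,[599,59],205,240)
z=np.load("pics/top0.npz"); fit(z["P"],z["im"].astype(int),[521,316],75,110)
E
```

```text
[598.81626288  61.13510988] 218 [208.96280281 218.60528385 223.70470869] [-3.10308848e-02  6.41184283e-02  2.20097219e+02]
[520.82573076 313.79829961] 231 [80.72749402 86.25551913 91.18010432] [-1.71040487e-02 -1.40221406e-02  8.63953454e+01]
```

```bash
python3 - <<'E'
from h import *
x,y=588.7,128.5
bot.servo_line([x,y,165],speed=120)
r=bot.servo_line([x,y,140],speed=50,until_force=6); s=bot.read_state(); print(r,s["ee_pos"],s["ft_force"],s["moment"])
if not r:
    r=bot.servo_line([x,y,122],speed=30,until_force=5); s=bot.read_state(); print(r,s["ee_pos"],s["ft_force"],s["moment"])
cloud("side","pics/s4.png"); print(s["clock"])
P,c=cloud("top","pics/top4.png")
b=cv2.resize(c["image"][120:250,260:400],(420,390)); a=cv2.resize(cv2.imread("pics/s4.png")[130:260,270:390],(360,390))
cv2.imwrite("pics/c4.png",np.hstack([a,b]))
E
```

```text
False [588.76995888 128.51785521 140.06990279] [ 0.72627182 -0.06196368 -2.77983861] [ 0.08944828  0.03419379 -0.02163136]
True [589.08133542 129.09314865 130.39329227] [1.81853029 1.80993019 1.79753784] [ 0.08346912 -0.32019718  0.2189201 ]
11.6083
```

View pics/c4.png

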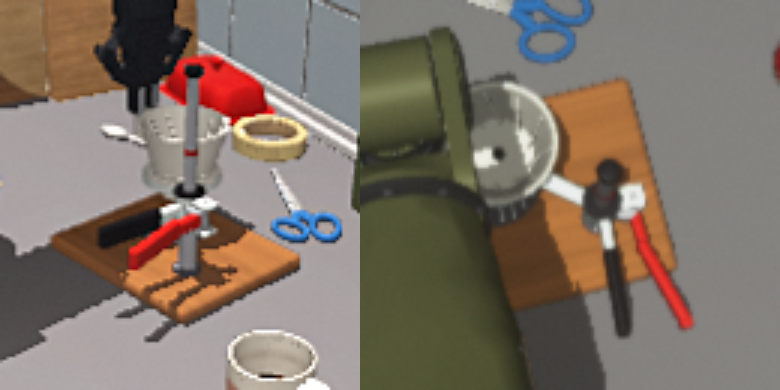

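Contact came at TCP z 130.4, the predicted seat height, and the dripper looks seated upright. I'll release and check.

```bash
python3 - <<'E'
from h import *
exec(open("fit.py").read()) if 0 else None
bot.move_gripper(40); 
x,y,_=bot.read_state()["ee_pos"]
bot.servo_line([x,y,235],speed=130)
bot.servo_line([x-90,y+30,330],speed=200)
bot.move_to([330,-50,220],tilt(0.9,0))
bot.move_gripper(85)
P,c=cloud("wrist","pics/w5.png"); print(bot.read_state()["clock"])
T,ct=cloud("top","pics/top5.png")
from scipy.optimize import least_squares
for P_,im in((P,c["image"].astype(int)),(T,ct["image"].astype(int))):
    Z=P_[...,2]; m=(Z>140)&(Z<162)&(im.min(-1)>80)&(im.max(-1)-im.min(-1)<40); Q=P_[m]; Q=Q[np.hypot(*(Q[:,:2]-[600,59]).T)<60]
    f=least_squares(lambda t:np.hypot(Q[:,0]-t[0],Q[:,1]-t[1])-51,[600,59],loss='soft_l1',f_scale=1.5)
    Q=Q[abs(np.hypot(*(Q[:,:2]-f.x).T)-51)<4]
    print(f.x,len(Q),np.percentile(Q[:,2],[5,50,95]),np.linalg.lstsq(np.c_[Q[:,:2]-f.x,np.ones(len(Q))],Q[:,2],rcond=None)[0])
im=c["image"].astype(int);Z=P[...,2]
b=np.zeros(Z.shape,bool);b[178:235,310:350]=1; m=b&(im.max(-1)<60)&(Z>70)&(P[...,0]<530); H=P[m]
vx=cv2.fitLine(H[:,:2].astype(np.float32),cv2.DIST_HUBER,0,.01,.01).ravel(); print("handle",vx,H.min(0),H.max(0))
top=H[H[:,2]>105]; print(np.median(top,0),len(top))
b[:]=0;b[178:245,270:325]=1; m=b&(im[...,2]>150)&(im[...,0]<80)&(Z>60); L=P[m]; vl=cv2.fitLine(L[:,:2].astype(np.float32),cv2.DIST_HUBER,0,.01,.01).ravel(); print("lever",vl,L.min(0),L.max(0))
cv2.imwrite("pics/w5b.png",cv2.resize(c["image"][170:300,260:460],(800,520),interpolation=cv2.INTER_CUBIC))
E
```

```text
16.4833
[598.52440631  59.00598053] 765 [141.19773186 147.44236339 151.93324138] [-3.93166397e-03  2.70325385e-03  1.47166901e+02]
[601.09607869  55.62467641] 279 [145.69602465 152.07711325 156.62527049] [-2.08383907e-02 -1.59320337e-02  1.51831516e+02]
handle [ 9.8528016e-01  1.7094725e-01  4.6131186e+02 -4.5526264e+01] [436.77511018 -55.62845152  85.34959459] [509.85932209 -34.86877901 109.03417354]
[465.8920671  -45.72971541 107.55557798] 302
lever [ 8.8864696e-01  4.5859200e-01  4.8098886e+02 -8.3315125e+01] [ 442.03720473 -108.50059755   85.63173634] [543.86334523 -59.56408215 107.79863261]
```

View pics/w5b.png

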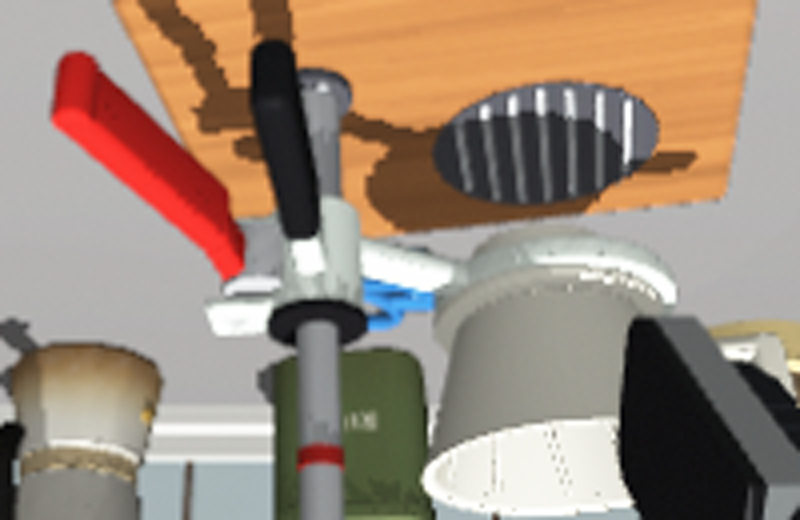

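The dripper is seated upright (tilt about 0) with its rim at (599,59). Handle and lever are still free. I'll move above the grip and measure the handle and lever numerically from close by.

```bash
cat >> h.py <<'E'
def hl(save=None):
    P,c=cloud("wrist",save); im=c["image"].astype(int); Z=P[...,2]
    box=(P[...,0]>425)&(P[...,0]<535)&(P[...,1]>-130)&(P[...,1]<-15)&(Z>75)&(Z<170)
    e=np.array(bot.read_state()["ee_pos"])
    return P[box&(im.max(-1)<70)],P[box&(im[...,2]>110)&(im[...,0]<90)&(im[...,1]<90)]
E
python3 - <<'E'
from h import *
bot.move_to([440,-69,230],down(np.radians(98)))
bot.servo_line([471,-69,170],speed=150)
H,L=hl("pics/w6.png"); 
for n,Q in(("H",H),("L",L)):
    print(n,len(Q),np.percentile(Q[:,2],[5,50,75,90,97]))
    t=Q[Q[:,2]>np.percentile(Q[:,2],90)-4]
    for x in range(435,520,10):
        s=t[abs(t[:,0]-x)<3]
        if len(s)>5: print(x,len(s),s[:,1].min().round(1),s[:,1].max().round(1),np.median(s[:,2]).round(1))
    print(t[:,0].min())
print(bot.read_state()["clock"])
E
```

```text
H 1593 [ 97.82691778 106.79783137 107.44920151 107.94536198 108.4301916 ]
445 132 -55.6 -43.7 107.0
455 119 -54.6 -42.8 107.0
465 122 -53.1 -40.8 107.1
475 115 -51.5 -40.0 107.0
485 107 -50.0 -38.2 107.1
495 104 -48.7 -37.2 107.1
505 104 -47.5 -35.3 107.1
515 15 -44.8 -36.3 106.1
437.9939571141233
L 2009 [ 94.31254837 105.73630329 106.47165933 107.00678192 107.39802993]
445 87 -109.3 -99.0 105.9
455 134 -108.1 -94.3 106.1
465 127 -102.7 -88.8 106.1
475 121 -98.0 -83.7 106.2
485 118 -92.2 -78.6 106.2
495 117 -87.4 -36.9 106.2
505 104 -82.3 -68.3 106.2
515 92 -76.2 -63.6 106.3
443.40010781836673
18.1
```

```bash
python3 - <<'E'
from h import *
def rep(t):
    s=bot.read_state(); H,L=hl("pics/%s.png"%t)
    print(t,s["clock"],s["ee_pos"].round(2),"w",round(s["grip_width"],2),"f",round(s["grip_force"],1),s["ft_force"].round(1),s["moment"].round(2))
    for Q in(H,L):
        q=Q[(Q[:,2]>np.percentile(Q[:,2],80)-4)&(Q[:,0]<458)]
        v=cv2.fitLine(q[:,:2].astype(np.float32),cv2.DIST_HUBER,0,.01,.01).ravel(); print("   ",len(q),v.round(3),np.median(q[:,2]).round(2))
bot.servo_line([470,-66.5,125],speed=120)
r=bot.servo_line([470,-66.5,93],speed=60,until_force=8); print(r)
rep("w7a")
bot.move_gripper(58,40); rep("w7b")
bot.move_gripper(49,40); rep("w7c")
E
```

```text
False
w7a 19.3083 [470.11 -66.52  93.05] w 84.92 f 0.0 [-0.2  0.3 -0.4] [-0.02 -0.01 -0.  ]
    826 [ 7.20000e-02 -9.97000e-01  4.51221e+02 -2.36470e+01] 164.95
    693 [   0.786    0.619  450.711 -101.436] 106.09
w7b 19.75 [470.36 -66.89  93.89] w 58.2 f 4.6 [-3.8 -2.9  8.6] [-0.63  0.6  -0.11]
    1583 [ 6.10000e-02 -9.98000e-01  4.52381e+02 -2.78270e+01] 161.99
    768 [  0.677   0.736 450.112 -99.362] 106.13
w7c 20.0583 [470.93 -66.89  95.  ] w 49.41 f 16.8 [-6.9  0.7 22.9] [-0.56  1.17  0.2 ]
    1663 [ 7.60000e-02 -9.97000e-01  4.52619e+02 -3.42970e+01] 162.75
    752 [  0.741   0.672 450.078 -96.246] 106.1
```

The finger swing pushes the arm onto its lower stop, as expected. I'll lift partially and measure the lever-top height (baseline 106.10, target 147.7).

```bash
cat >> h.py <<'E'
def rep(t):
    s=bot.read_state(); P,c=cloud("wrist","pics/%s.png"%t); im=c["image"].astype(int)
    dz=s["ee_pos"][2]-93; X,Y,Z=P[...,0],P[...,1],P[...,2]
    print(t,round(s["clock"],2),s["ee_pos"].round(2),"w",round(s["grip_width"],2),"f",round(s["grip_force"],1),s["ft_force"].round(1),s["moment"].round(2))
    box=(X>425)&(X<462)&(Y>-130)&(Y<-15)&(Z>80)&(Z<118+dz)
    out=[]
    for n,m in(("H",im.max(-1)<70),("L",(im[...,2]>110)&(im[...,0]<90)&(im[...,1]<90))):
        q=P[box&m]
        if len(q)<30: print("  ",n,len(q)); continue
        q=q[q[:,2]>np.percentile(q[:,2],85)-3]
        v=cv2.fitLine(q[:,:2].astype(np.float32),cv2.DIST_HUBER,0,.01,.01).ravel(); a=np.degrees(np.arctan(v[1]/v[0]))
        print("  ",n,len(q),"yaw",a.round(1),v[2:].round(1),"ztop",np.median(q[:,2]).round(2),q[:,2].mean().round(2)); out.append(np.median(q[:,2]))
    return out
E
python3 - <<'E'
from h import *
rep("w8a")
x,y=470.5,-66.7
bot.servo_line([x,y,110],speed=40); rep("w8b")
bot.servo_line([x,y,132],speed=40); bot.dwell(.2); rep("w8c")
E
```

```text
w8a 20.11 [470.92 -66.9   95.  ] w 49.46 f 16.8 [-6.9 -1.4 21.6] [-0.56  1.16  0.18]
   H 1116 yaw 27.4 [450.9 -50.5] ztop 107.08 107.97
   L 881 yaw 30.6 [452.1 -95.7] ztop 106.11 106.05
w8b 20.73 [470.39 -66.67 109.86] w 49.03 f 0.0 [ 0.6 -0.4 -0.2] [ 0.02 -0.01 -0.01]
   H 910 yaw 33.0 [451.2 -50.3] ztop 107.3 111.29
   L 715 yaw 29.2 [452.2 -96.3] ztop 106.13 106.07
w8c 21.68 [470.4  -66.68 131.77] w 49.29 f 0.0 [-0.5  0.1  0.2] [ 0.03 -0.03  0.02]
   H 167 yaw 88.7 [457.4 -38.7] ztop 152.27 151.9
   L 565 yaw 29.5 [452.2 -96.4] ztop 106.13 106.14
```

Grip force fell to zero, so the pads slid up off the arm, which is still on its stop. I'll re-grip, relieve the axial load, squeeze a little further and lift in small steps, watching the force.

```bash
python3 - <<'E'
from h import *
x,y=470.4,-66.7
def st(t):
    s=bot.read_state(); print(t,round(s["clock"],2),"z",s["ee_pos"][2].round(2),"w",round(s["grip_width"],2),"f",round(s["grip_force"],1),s["ft_force"].round(1))
bot.move_gripper(58,40)
r=bot.servo_line([x,y,93],speed=80,until_force=10); st("down %s"%r)
for w in (50,49,48.5,48,47.5):
    bot.move_gripper(w,40); st(w)
for z in (94,95,96,97,98): 
    bot.servo_line([x,y,z],speed=20); st("up")
rep("w9")
E
```

```text
down False 22.63 z 93.16 w 57.75 f 0.0 [ 0.7 -0.3  0.5]
50 22.88 z 93.74 w 50.01 f 10.8 [-1.1  2.   5.6]
49 23.1 z 93.84 w 49.17 f 11.2 [-2.8  3.   8.4]
48.5 23.32 z 93.93 w 49.03 f 11.4 [-2.9  2.2  9.6]
48 23.53 z 93.92 w 47.98 f 11.5 [-3.6  3.   9. ]
47.5 23.75 z 94.0 w 47.41 f 11.5 [-4.3  2.8 11.1]
up 24.0 z 94.23 w 48.02 f 11.2 [2.5 2.8 1.1]
up 24.25 z 94.91 w 47.63 f 10.8 [ 4.8  3.8 -2.5]
up 24.5 z 95.9 w 47.49 f 10.8 [ 4.   3.8 -3.1]
up 24.75 z 96.89 w 47.85 f 10.8 [ 4.3  3.6 -4.2]
up 25.0 z 97.89 w 47.86 f 10.8 [ 4.8  4.6 -4. ]
w9 25.0 [470.61 -66.55  97.89] w 47.86 f 10.8 [ 4.8  4.6 -4. ] [ 0.61 -0.73  0.16]
   H 1097 yaw 29.4 [450.8 -50.9] ztop 110.78 111.67
   L 924 yaw 25.2 [451.2 -91.5] ztop 109.68 109.59
```

Holding now: the carrier is up 3.6 mm with a steady 10.8 N grip. I'll continue to just under the mark.

```bash
python3 - <<'E'
from h import *
x,y=470.4,-66.7
def st(t):
    s=bot.read_state(); print(t,round(s["clock"],2),"z",s["ee_pos"][2].round(2),"w",round(s["grip_width"],2),"f",round(s["grip_force"],1),s["ft_force"].round(1))
bot.servo_line([x,y,115],speed=25); st("")
rep("w10a")
bot.servo_line([x,y,135.5],speed=25); st("")
bot.dwell(.2); rep("w10b"); P,c=cloud("side","pics/s10.png")
# collar top vs band in side camera
im=c["image"].astype(int); Z=P[...,2]
post=(abs(P[...,0]-555)<14)&(abs(P[...,1]+34)<22)&(Z>135)&(Z<195)
red=post&(im[...,2]>90)&(im[...,0]<60)&(im[...,1]<60); print("red z",np.percentile(Z[red],[0,50,100]) if red.any() else None, red.sum())
v,u=np.where(red); u0=int(np.median(u)) if len(u) else 0
for r in range(v.min()-2,v.max()+14) if len(u) else []: print(r,im[r,u0-1],im[r,u0],P[r,u0].round(1))
E
```

```text
25.88 z 114.88 w 47.45 f 10.7 [ 4.8  3.9 -4.1]
w10a 25.88 [470.61 -66.55 114.88] w 47.45 f 10.7 [ 4.8  3.9 -4.1] [ 0.59 -0.73  0.22]
   H 1118 yaw 29.0 [451.  -50.9] ztop 127.76 128.62
   L 912 yaw 26.0 [451.3 -91.5] ztop 126.73 126.65
 26.9 z 135.38 w 47.67 f 10.7 [ 5.2  4.7 -3.2]
w10b 27.1 [470.6  -66.53 135.36] w 47.74 f 10.7 [ 5.   3.2 -3.5] [ 0.49 -0.77  0.2 ]
   H 1116 yaw 28.0 [450.9 -50.9] ztop 148.17 149.09
   L 919 yaw 25.4 [451.3 -91.5] ztop 147.17 147.07
red z [160.67834873 161.41704688 166.62695812] 4
178 [31 29 25] [103 103 100] [547.8 -37.2 172.1]
179 [51 50 67] [116 113 112] [549.7 -34.5 167.2]
180 [30 29 81] [ 51  51 113] [546.4 -39.9 166.6]
181 [15 14 59] [ 25  28 113] [547.8 -37.9 162. ]
182 [ 9 11 18] [31 29 52] [546.3 -40.5 160. ]
183 [8 8 4] [12 11  6] [542.7 -46.4 159.8]
184 [70 69 69] [39 39 39] [542.4 -47.1 156.6]
185 [157 164 163] [158 164 162] [541.9 -48.2 153.8]
186 [166 174 172] [162 168 165] [542.8 -46.9 149.5]
187 [165 172 169] [123 125 125] [541.5 -49.1 147.3]
188 [167 173 169] [115 116 112] [541.9 -48.7 143.6]
189 [179 185 170] [109 111 103] [540.4 -51.3 141.5]
190 [ 88  91 142] [ 41  42 120] [531.5 -65.6 146.3]
191 [ 14  18 145] [ 12  14 154] [531.  -66.6 143.4]
192 [ 15  18 148] [ 15  19 148] [530.3 -67.9 140.7]
193 [ 14  18 143] [ 16  21 144] [530.9 -67.3 136.9]
194 [ 10  15 143] [  9  13 145] [531.9 -65.8 132.5]
```

Carrier is at +41.1 mm and needs about 41.7. Now I'll close in steps, correcting height before the cam bites.

```bash
python3 - <<'E'
from h import *
p=np.array([470.4,-66.7,135.5]); T=147.75
d=lambda w:76-np.sqrt(76**2-w*w/4)
p[2]+=T-147.17; bot.servo_line(p,speed=15)
w0=47.7
for w in (45.5,43.5,41.5,40):
    p[2]+=d(w0)-d(w); w0=w
    bot.move_gripper(w,60); bot.servo_line(p,speed=15)
    o=rep("w11_%d"%w); e=T-o[-1]
    if abs(e)>.2 and abs(e)<3: p[2]+=e; bot.servo_line(p,speed=15)
rep("w11e"); print(p.tolist())
np.save("p.npy",p)
E
```

```text
w11_45 27.92 [470.55 -66.4  136.23] w 45.67 f 11.4 [ 4.8  5.4 -3.4] [ 0.77 -0.73  0.29]
   H 1101 yaw 30.0 [451.1 -51.8] ztop 148.77 149.7
   L 912 yaw 25.1 [451.2 -90.3] ztop 147.73 147.64
w11_43 28.43 [470.53 -66.32 136.51] w 43.93 f 11.8 [ 4.3  5.5 -4.6] [ 0.84 -0.73  0.29]
   H 1119 yaw 33.3 [451.2 -52.8] ztop 148.68 149.77
   L 923 yaw 24.9 [451.1 -89. ] ztop 147.7 147.61
w11_41 28.95 [470.56 -66.21 136.81] w 41.73 f 12.1 [ 5.1  6.6 -3.9] [ 1.08 -0.76  0.37]
   H 1082 yaw 35.4 [451.3 -53.9] ztop 148.77 149.98
   L 909 yaw 22.6 [451.1 -87.7] ztop 147.69 147.61
w11_40 29.47 [470.55 -66.16 136.96] w 40.3 f 12.5 [ 4.2  6.4 -4.7] [ 1.08 -0.81  0.4 ]
   H 1061 yaw 36.8 [451.4 -54.8] ztop 148.73 150.0
   L 906 yaw 22.7 [451.1 -86.8] ztop 147.68 147.58
w11e 29.52 [470.55 -66.16 136.94] w 40.11 f 12.5 [ 4.2  6.8 -4.7] [ 1.15 -0.83  0.33]
   H 1064 yaw 36.5 [451.4 -54.8] ztop 148.75 149.95
   L 906 yaw 23.4 [451.2 -86.8] ztop 147.58 147.53
[470.4, -66.7, 137.24043576314858]
```

The compensation model tracks well: lever top 147.6–147.7 and stable. Now through the bite, adding a lateral shift so the gripper follows the handle.

```bash
python3 - <<'E'
from h import *
p=np.load("p.npy"); d=lambda w:76-np.sqrt(76**2-w*w/4)
p[2]+=.1; w0=40.; n=np.array([-.139,.990,0])
for w in (38,36,34,32,30):
    p[2]+=d(w0)-d(w); p+=n*(w0-w)/2; w0=w
    bot.move_gripper(w,90); bot.servo_line(p,speed=15)
    rep("w12_%d"%w); s=bot.read_state()
    if abs(s["grip_width"]-w)>2 or np.linalg.norm(s["ft_force"])>35: print("stop"); break
np.save("p.npy",p); print(p.tolist(),w0)
E
```

```text
w12_38 30.03 [470.32 -65.25 137.18] w 38.27 f 11.9 [ 4.4  5.9 -5.9] [ 0.94 -0.87  0.23]
   H 1074 yaw 39.2 [451.6 -54.8] ztop 148.73 150.11
   L 910 yaw 21.0 [450.8 -84.7] ztop 147.58 147.49
w12_36 30.55 [470.12 -64.3  137.4 ] w 36.23 f 12.6 [ 4.5  5.3 -6.6] [ 0.83 -0.82  0.22]
   H 1029 yaw 41.3 [451.8 -54.6] ztop 148.81 150.33
   L 927 yaw 18.7 [450.6 -82.5] ztop 147.57 147.47
w12_34 31.07 [469.97 -63.4  137.61] w 34.15 f 12.6 [ 3.9  4.5 -5.5] [ 0.73 -0.8   0.16]
   H 957 yaw 66.9 [453.5 -52. ] ztop 148.84 150.59
   L 939 yaw 18.5 [450.3 -80.4] ztop 147.61 147.51
w12_32 31.58 [469.78 -62.49 137.83] w 32.05 f 12.9 [ 4.   3.5 -6. ] [ 0.62 -0.7   0.09]
   H 760 yaw 72.8 [454.8 -50.2] ztop 149.2 151.44
   L 964 yaw 16.5 [450.1 -78.2] ztop 147.55 147.48
w12_30 32.1 [469.66 -61.56 138.07] w 30.3 f 12.2 [ 4.4  4.6 -8.1] [ 0.55 -0.75  0.07]
   H 992 yaw 60.3 [452.5 -53.5] ztop 148.92 150.51
   L 957 yaw 14.8 [449.9 -76. ] ztop 147.58 147.53
[469.7049999999999, -61.75000000000001, 138.52425803086868] 30
```

```bash
python3 - <<'E'
from h import *
p=np.load("p.npy"); d=lambda w:76-np.sqrt(76**2-w*w/4)
w0=30.; n=np.array([-.139,.990,0])
for w in (28,26):
    p[2]+=d(w0)-d(w); p+=n*(w0-w)/2; w0=w
    bot.move_gripper(w,90); bot.servo_line(p,speed=15); rep("w13_%d"%w)
bot.move_gripper(20,80); bot.dwell(.5); rep("w13e")
np.save("p.npy",p)
T,c=cloud("side","pics/s13.png"); t=bot.read_camera("top")["image"]
a=cv2.resize(c["image"][110:250,260:400],(420,420),interpolation=cv2.INTER_CUBIC); b=cv2.resize(cv2.imread("pics/w13e.png"),(380,238)); t=cv2.resize(t[90:280,150:500],(380,182))
cv2.imwrite("pics/c13.png",np.hstack([a,np.vstack([b,t])]))
E
```

```text
w13_28 32.62 [469.36 -60.54 138.2 ] w 28.59 f 16.1 [ 4.2  3.7 -9.6] [ 0.66 -0.66  0.03]
   H 741 yaw 74.8 [455.1 -49.8] ztop 149.26 151.65
   L 972 yaw 15.1 [449.8 -73.8] ztop 147.63 147.56
w13_26 33.13 [469.39 -59.71 138.68] w 26.31 f 10.9 [ 4.3  2.9 -7.8] [ 0.37 -0.76  0.07]
   H 548 yaw 77.9 [456.  -48.5] ztop 149.96 153.18
   L 962 yaw 11.9 [449.5 -71.4] ztop 147.91 147.81
w13e 33.91 [469.38 -59.47 138.9 ] w 21.02 f 61.9 [ 2.9  5.  -4.4] [ 0.92 -0.39  0.35]
   H 695 yaw 69.0 [455.2 -51.6] ztop 149.66 152.15
   L 949 yaw 11.7 [449.5 -70.2] ztop 147.94 147.86
```

View pics/c13.png

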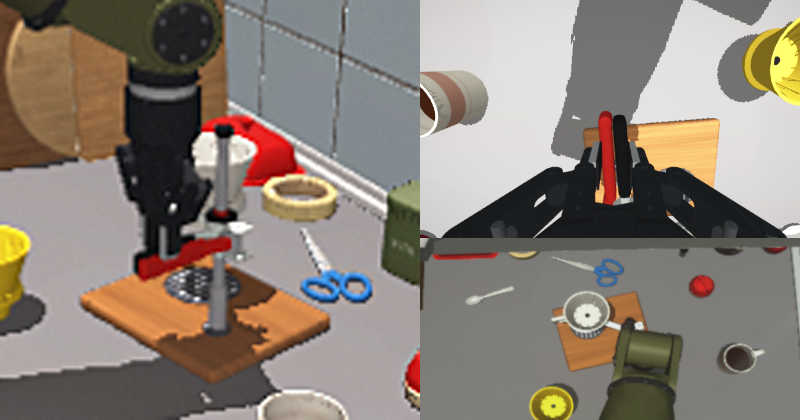

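Side view: the dripper is seated, the collar top touches the band's lower edge, and the pinched lever lies parallel beside the handle on its stop (62 N). The other things are unmoved.

```bash
python3 -c "
from h import *
rep('w14'); print(bot.finish_job())"
```

```text
w14 34.06 [469.39 -59.47 138.91] w 21.28 f 61.9 [ 3.2  6.2 -3.9] [ 0.94 -0.43  0.29]
   H 589 yaw 74.9 [456.2 -50.3] ztop 149.97 152.79
   L 947 yaw 12.4 [449.6 -70.1] ztop 147.93 147.85
the job is handed in; nothing more can be done
None
```

The job is handed in at 34 s: the dripper sits upright in the ring, the collar top measures within about 0.3 mm of the red band's lower edge, and the gripper still holds handle and lever pinched fully closed at the mark (first lift attempt slipped off before the arm rose, so I re-gripped; everything else was left where it was).

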